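Stow two bread stamps in the fitted drawer

TASK

Put the two wooden bread stamps away: pull the drawer of the little wooden chest well open, set the round stamp into the round recess and the square stamp into the square recess in the drawer, each knob-up and lying flat on the bottom of its recess, then push the drawer fully shut. Leave the bowls, ladle, mortar, spoon, cup and jar where they are.

Things in the scene. Friction and masses are not known exactly. Their poses are not given: they have to be found in the camera images.
- chest: low wooden chest, fixed to the counter, 260 mm deep (its x), 250 wide (its y), 140 high, with one drawer; its front faces the robot. Origin: centre of its underside; its -x axis points out of the front, the way the drawer opens.
- drawer (a joint): how far the drawer is open, m: 0 fully shut (stop), 0.18 fully open (stop). It starts between 0 and 0.02. Slides with about 3 N of friction and stays where it is left, though a stamp pressed against a recess edge can nudge it. The wooden front panel is 16 mm thick, from 14 to 126 mm above the counter, and stands in front of the chest; the drawer's side walls reach 80 mm above the counter.
- drawer_handle (a point): middle of the steel bar handle on the drawer front, moves with the drawer; axes as the chest. The bar is 12 mm thick and 110 mm long along the chest's y, level, 102 mm above the counter (38 mm below the chest's top). Its centre line is 42 mm out from the front panel, so there is a 36 mm gap behind it, open from above.
- round_recess (a point): centre of the floor of the round recess in the drawer's plywood insert, moves with the drawer; axes as the chest, z up. Recess 86 mm in diameter, 10 mm deep; floor 26 mm and insert top 36 mm above the counter. It lies 112 mm behind the handle bar (54 mm behind the panel's inner face) and 47 mm to the chest's +y side of the middle. With the drawer 0.15 open it is fully clear of the chest's top.
- square_recess (a point): centre of the floor of the square recess in the same insert, moves with the drawer; axes as the chest, the sides of the square along its x and y. 78 by 78 mm, 10 mm deep, floor 26 mm above the counter; 112 mm behind the handle bar and 47 mm to the chest's -y side of the middle.
- round_stamp: dark wooden bread stamp with a round base 80 mm in diameter and 18 mm thick; on it a neck 22 mm wide up to 30 mm and a round knob 32 mm in diameter from 30 to 68 mm height. About 0.16 kg. Stands knob up on the counter. Origin: centre of its underside, z up.
- square_stamp: dark wooden bread stamp with a square base 72 by 72 mm and 18 mm thick (sides along its x and y); on it a neck 22 mm wide up to 30 mm and a square knob 30 by 30 mm, sides parallel to the base, from 30 to 68 mm height. About 0.16 kg. Stands knob up on the counter. Origin: centre of its underside, z up.
- bowl_low: white ceramic bowl, 150 mm across, 55 high, under another of the same; not to be moved. Origin: centre of underside.
- bowl_top: the like bowl stacked in it; not to be moved. Origin: centre of underside.
- ladle: steel ladle lying on the counter, cup 84 mm across and 30 high at its origin, handle 250 mm long along its -x; not to be moved.
- mortar: grey stone mortar, 124 mm across, 75 high; not to be moved. Origin: centre of underside.
- spoon: wooden spoon, 240 mm long, lying along its x; not to be moved.
- cup: terracotta cup, 72 mm across, 75 high; not to be moved. Origin: centre of underside.
- jar: glass jar with a steel cap, 70 mm across, 100 high, standing on top of the chest; not to be moved. Origin: centre of underside.

How it is judged:
By the outcome, as a careful person would: the job done as asked, in the order asked, and still so for the second after the job is handed in, with the robot touching nothing.
It also fails if it takes over 72 s, if anything falls off the work surface, if the arm or the gripper's body presses on something with over 40 N, if the wrist force passes 120 N, or if a joint passes its speed limit or range.

ROBOT

A 6-joint arm with a two-finger parallel gripper is mounted at the origin on the work surface. World frame = base frame: x ahead of the robot, y to its left, z up, the work surface at z = 0. Lengths are in m, angles in rad, forces in N, time in s.
With the tool pointing down it reaches from about 0.35 to 0.975 m from the base axis. Payload 4.9 kg.
Tool frame: the origin (TCP) lies on the mounting face of the last link; the fingertips stand 173 mm ahead of it and the grasp point (between the pads) lies 155 mm ahead of it; y points along the fingers, x is the direction in which the jaws open and shut, and the axes are right-handed (so a half turn about y gives the same grasp; the last joint's range is limited). The gripper opens to 85 mm and grips with 20 to 120 N. Pads are 22 mm wide; open, the fingers measure 114 mm over their backs; the gripper's body (76 mm by 85 mm) begins 54 mm behind the grasp point. The pads swing forward as they close: fully open they stand 13 mm farther back than shut.
Start: joints at [-1.316, 0.053, 1.613, -0, 1.476, -0.119], TCP at [0.228, -0.582, 0.405] pointing down, gripper open.
Joint ranges: [-3.01, 3.01], [-1.01, 2.22], [0.06, 2.58], [-1.02, 4.17], [0.09, 2.62], [-3.14, 3.14]. Speed limits (rad/s): [2.57, 2.57, 3.14, 3.14, 3.14, 3.14].

INTERFACE

Orientations are given as a unit quaternion [w, x, y, z].
In Python, from plant import manip gives the robot as it stands. The module is installed in compiled form; this text tells all that it offers.
- The arm moves only by the tool carry_out, never from a script. Its argument "moves" is one flat list of numbers, 7 for each row, row after row: the turn, a rotation vector about the world's x, y, z in rad, then the shift along the world's x, y, z in cm, then the finger opening in cm, from 0 to 8.54. In form: [wx, wy, wz, tx, ty, tz, hand, wx, wy, wz, tx, ty, tz, hand, ...]. A call has 1 to 20 rows; each row shifts and turns the commanded pose from where the row before left it; what a row does not reach is not made up. A row lasts 1/8 s, in which the tool goes at most 62.5 mm and 10.7 degrees, less where a joint would pass 70% of its speed; a pose out of reach is approached as far as the arm can. A call is refused whole if a number of a shift passes 6.25 or a number of a turn 0.188, either way. A call with a gripper value outside its range is refused whole. The fingers move at their own pace and stop on an object; the grip force is fixed at half the most. Time passes only in rows, so rows that do not move let the fingers close. It gives the time, the measured TCP pose, the force and the opening at its end, in the units of the state.
- manip.state(): the state, without advancing time (a new reading comes with each control period).
- manip.grab_frame(name): name is "scene" or "top" or "wrist"; returns a dict with "img" (384x512x3 uint8, red, green, blue), "range_z" (384x512 float32, m along the optical axis (not along the pixel's ray), 0 where there is no reading), "fovy" (degrees; the focal length in pixels is half the picture's height over the tangent of half this angle, whatever the lens; pixels are square), "cx", "cy" (the principal point, pixels), "rvec" (rotation vector, rad) and "tvec" (3), from world to camera coordinates, as OpenCV has them. Camera axes: x right, y down, z forward; pixel columns grow to the right and rows downward; lengths in m; the calibration is good to about 2 mm. The wrist camera is an equidistant fisheye: a pixel r from the principal point sees the ray r / f radians off the axis. A picture is of the moment at which its call begins.
- manip.job_done(): hands the job in, once; it reports no verdict.
The state is a dict: "time": time; "joint_pos": joint angles; "joint_vel": joint speeds; "joint_efforts": joint torques, N m; "tool_pos": TCP position; "tool_rot": TCP orientation; "contact_force": force on the tool from outside, world axes, zero at the start; "ft_torque": the same for the moment, N m; "gripper_width": opening from 0.0 (shut) to 1.0 (fully open).
Only numpy, scipy, OpenCV 4.12 (cv2) and the standard library are available. Lean on these libraries where they do the work, as an engineer would, in place of code of your own. Each camera call takes 0.05 s, during which the arm holds its last target. There are 200 camera calls.

## Working session

There is one attempt and no reset: what is moved stays moved. The work goes in short steps, Python scripts to look and compute and a tool call to move; the robot and the scene stay as the last step left them, time stands still between calls to the robot, and variables do not carry over. Pictures are saved under pics/ and viewed, about 8 in all and at most 12, crops included, and the job is handed in when it is done.

Besides the shell and the picture viewer there is one more tool, called as name(argument=value, ...), one argument or row to a line, values as JSON. carry_out: Moves the arm, as the interface text tells. Its arguments: {"type":"object","properties":{"moves":{"type":"array","items":{"type":"number"}}},"required":["moves"]}

```bash
mkdir -p pics
cat > h.py <<'E'
import numpy as np, cv2
from plant import manip
def grab(n):
    f=manip.grab_frame(n); f['f']=f['img'].shape[0]/2/np.tan(np.radians(f['fovy'])/2)
    f['R']=cv2.Rodrigues(np.array(f['rvec'],float))[0]; f['t']=np.array(f['tvec'],float).reshape(3); return f
def rays(f,uv,fish=False):
    uv=np.atleast_2d(uv).astype(float); d=(uv-[f['cx'],f['cy']])/f['f']
    if fish:
        r=np.linalg.norm(d,axis=1,keepdims=True)+1e-12; d=d/r*np.tan(r)
    d=np.c_[d,np.ones(len(d))]
    return -f['R'].T@f['t'], d@f['R']
def plane(f,uv,z,fish=False):
    c,d=rays(f,uv,fish); return c+d*((z-c[2])/d[:,2])[:,None]
def cloud(f,fish=False):
    h,w=f['range_z'].shape; u,v=np.meshgrid(np.arange(w),np.arange(h))
    c,d=rays(f,np.c_[u.ravel(),v.ravel()],fish)
    P=c+d*f['range_z'].reshape(-1,1); P[f['range_z'].ravel()==0]=np.nan
    return P.reshape(h,w,3)
def save(f,n,s=1.5):
    cv2.imwrite('pics/'+n,cv2.resize(f['img'][:,:,::-1],None,fx=s,fy=s))
E
python3 - <<'E'
from h import *
np.set_printoptions(precision=4,suppress=True)
a=grab('scene');b=grab('top')
im=np.vstack([a['img'],b['img']])[:,:,::-1]
cv2.imwrite('pics/a.png',cv2.resize(a['img'][:,:,::-1],None,fx=1.5,fy=1.5)); save(b,'b.png')
for f in(a,b): print(f['fovy'],f['cx'],f['cy'],-f['R'].T@f['t'],f['R'][2])
print(manip.state())
E
```

```text
45.72209530524783 257.8099161915774 190.28829370424285 [1.7494 0.4147 1.2637] [-0.7025 -0.2491 -0.6666]
56.77807891333829 253.3018774538054 191.5019474028066 [ 0.3115 -0.0157  1.3653] [ 0.1894  0.0251 -0.9816]
{'time': 0.1, 'joint_pos': array([-1.316 ,  0.0533,  1.6141,  0.0001,  1.476 , -0.119 ]), 'joint_vel': array([-0.0018, -0.0024, -0.0041, -0.0017,  0.0009, -0.0008]), 'joint_efforts': array([  0.0006, -39.4905, -37.1362,  -0.    ,   0.0039,  -0.    ]), 'tool_pos': array([ 0.2282, -0.5816,  0.4036]), 'tool_rot': array([ 0.5847, -0.5838,  0.3989, -0.3979]), 'contact_force': array([-0.0757, -0.296 , -0.2125]), 'ft_torque': array([ 0.0278, -0.067 , -0.017 ]), 'gripper_width': 1.0009938136506151}
```

View pics/a.png

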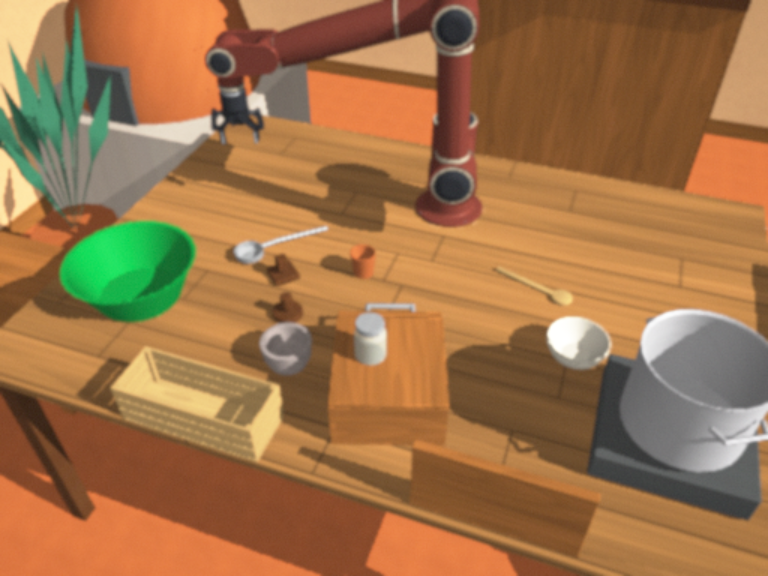

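View pics/b.png

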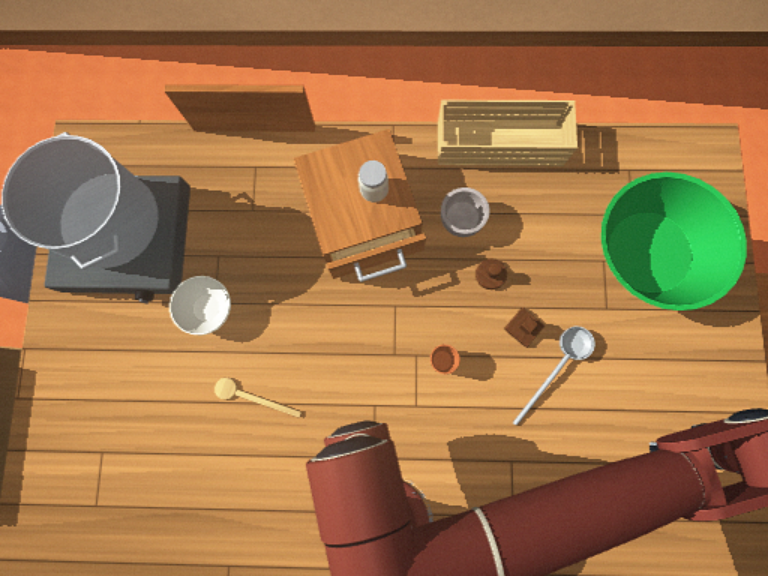

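The top view (768x576) shows the chest turned about 20° around (360,195), the handle at (380,265), the round stamp at (491,273) and the square stamp at (525,327). The ladle cup is at (577,343), the mortar at (465,211) and the cup at (445,359). Next I'll measure them with colour and depth.

Run:
```python
from h import *
np.set_printoptions(precision=4,suppress=True)
b=grab('top');P=cloud(b);z=P[...,2]
def comp(m,uv):
    n,l,s,c=cv2.connectedComponentsWithStats(m.astype(np.uint8),connectivity=8)
    u,v=uv;w=l[v-6:v+7,u-6:u+7];w=w[w>0];k=np.bincount(w).argmax();return l==k
def rect(m):
    Q=P[m][:,:2];r=cv2.minAreaRect((Q*1000).astype(np.float32));return np.array(r[0]),np.array(r[1]),r[2],np.median(P[m][:,2]),m.sum()
print('chest',rect(comp((z>.13)&(z<.15),(225,140))))
uv=np.argwhere(comp((z>.13)&(z<.15),(225,140)))
m=comp((z>.09)&(z<.115),(254,178));print('handle',rect(m))
for n,uv in dict(round=(328,181),square=(352,217)).items():
    m=comp((z>.05)&(z<.08),uv);print(n,'knob',rect(m))
    m=comp((z>.01)&(z<.03),uv);print(n,'base',rect(m))
for n,uv,r in dict(mortar=(310,141),cup=(296,239)).items() if 0 else [('mortar',(310,141),0),('cup',(296,239),0),('ladle',(384,229),0),('jar',(248,118),0)]:
    m=comp((z>.015)&(z<.08) if n!='jar' else z>.2,uv);print(n,rect(m)) 
# square base edges via colour
hsv=cv2.cvtColor(b['img'],cv2.COLOR_RGB2HSV)
print(hsv[216:222,346:352].reshape(-1,3)[::6],hsv[225,330])
```

```text
chest (array([788.7733,  77.5158]), array([261.271 , 250.0254]), 18.758838653564453, np.float64(0.1387388894131949), np.int64(4166))
handle (array([611.1595,  17.569 ]), array([ 50.3664, 245.7802]), 19.096586227416992, np.float64(0.10489538508629548), np.int64(281))
round knob (array([ 613.082 , -266.7889]), array([28.5974, 29.4162]), 65.49403381347656, np.float64(0.0662428520433922), np.int64(60))
round base (array([ 613.1375, -267.3209]), array([77.423 , 78.2733]), 22.738487243652344, np.float64(0.016584581465354353), np.int64(262))
square knob (array([ 475.2141, -347.5179]), array([30.0251, 31.0233]), 46.6755256652832, np.float64(0.06664098009909636), np.int64(77))
square base (array([ 475.9906, -347.545 ]), array([71.7603, 73.6833]), 49.80638885498047, np.float64(0.01693802924600951), np.int64(275))
mortar (array([ 762.9832, -193.7672]), array([120.5986, 121.3307]), 53.455047607421875, np.float64(0.04072865026753847), np.int64(826))
cup (array([ 388.8392, -141.4783]), array([64.7421, 68.6715]), 0.967659592628479, np.float64(0.06136374287065749), np.int64(163))
ladle (array([ 359.4576, -431.9026]), array([ 82.1807, 260.5952]), 61.5626106262207, np.float64(0.025321863338984896), np.int64(262))
jar (array([788.6165,  35.8216]), array([64.9308, 63.6518]), 45.11262130737305, np.float64(0.2375588139288468), np.int64(354))
[[ 10 156 113]
 [ 10 150 109]
 [ 12 151  96]
 [ 13 169 110]
 [ 13 154 121]
 [ 11 157 114]] [ 15 147 208]
```

```bash
cat >> h.py <<'E'
from scipy.spatial.transform import Rotation as Ro
YC=np.radians(18.8); CC=np.array([.789,.0775]); AX=np.array([np.cos(YC),np.sin(YC)]); AY=np.array([-AX[1],AX[0]])
def go(p,yaw):
    """needed shift (cm) and turn (rad) to bring TCP to p, tool down with jaw axis at yaw (mod pi)"""
    s=manip.state(); R=Ro.from_quat(np.roll(s['tool_rot'],-1)).as_matrix()
    best=None
    for k in (0,np.pi):
        x=np.array([np.cos(yaw+k),np.sin(yaw+k),0]);z=np.array([0,0,-1.]);T=np.c_[x,np.cross(z,x),z]
        w=Ro.from_matrix(T@R.T).as_rotvec()
        if best is None or np.linalg.norm(w)<np.linalg.norm(best): best=w
    print('t',np.round(s['time'],2),'shift cm',np.round((np.array(p)-s['tool_pos'])*100,2),'turn',np.round(best,3),'F',np.round(s['contact_force'],1),'w',round(s['gripper_width'],3),'q',np.round(s['joint_pos'],2))
E
python3 - <<'E'
from h import *
np.set_printoptions(precision=4,suppress=True)
b=grab('top');P=cloud(b)
c=(P[...,:2]-CC); X=c@AX;Y=c@AY
hsv=cv2.cvtColor(b['img'],cv2.COLOR_RGB2HSV)
m=(abs(P[...,2]-.104)<.012)&(hsv[...,1]<70)&(X<-.15)&(X>-.26)&(abs(Y)<.1)
r=np.median(X[m]);bar=m&(abs(X-r)<.01);print('bar',m.sum(),r,Y[m].min(),Y[m].max(),X[bar].mean(),np.polyfit(Y[bar],X[bar],1))
pm=(abs(P[...,2]-.126)<.006)&(X<-.12)&(X>-.2)&(abs(Y)<.12);print('panel',pm.sum(),np.percentile(X[pm],[2,50,98]))
d=-X[bar].mean(); p=CC-AX*d; print(p); go([*p,.255],YC)
E
```

```text
bar 158 -0.2040792436816697 -0.05871293973989689 0.06119803363197512 -0.20589424783522842 [-0.0029 -0.2059]
panel 309 [-0.1649 -0.1567 -0.129 ]
[0.5941 0.0111]
t 0.2 shift cm [ 36.59  59.28 -14.89] turn [-1.545  0.715  1.176] F [ 0.1 -0.1  0. ] w 1.002 q [-1.32  0.05  1.61  0.    1.48 -0.12]
```

The tool's y axis is the pointing direction, so the helper needs fixing.

```bash
sed -i 's/z=np.array(\[0,0,-1.\]);T=np.c_\[x,np.cross(z,x),z\]/y=np.array([0,0,-1.]);T=np.c_[x,y,np.cross(x,y)]/' h.py
python3 - <<'E'
from h import *
go([.594,.011,.255],YC)
E
```

```text
t 0.2 shift cm [ 36.58  59.27 -14.89] turn [-1.000e-03 -1.000e-03  1.525e+00] F [ 0.1 -0.1  0. ] w 1.002 q [-1.32  0.05  1.61  0.    1.48 -0.12]
```

carry_out(
  moves=[0, 0, 0.095, 2.3, 3.7, 0, 3, 0, 0, 0.095, 2.3, 3.7, 0, 3, 0, 0, 0.095, 2.3, 3.7, 0, 3, 0, 0, 0.095, 2.3, 3.7, 0, 3, 0, 0, 0.095, 2.3, 3.7, 0, 3, 0, 0, 0.095, 2.3, 3.7, 0, 3, 0, 0, 0.095, 2.3, 3.7, 0, 3, 0, 0, 0.095, 2.3, 3.7, 0, 3, 0, 0, 0.095, 2.3, 3.7, 0, 3, 0, 0, 0.095, 2.3, 3.7, 0, 3, 0, 0, 0.095, 2.3, 3.7, 0, 3, 0, 0, 0.095, 2.3, 3.7, 0, 3, 0, 0, 0.095, 2.3, 3.7, 0, 3, 0, 0, 0.095, 2.3, 3.7, 0, 3, 0, 0, 0.095, 2.3, 3.7, 0, 3, 0, 0, 0.095, 2.3, 3.7, 0, 3, 0, 0, 0, 0, 0, 0, 3, 0, 0, 0, 0, 0, 0, 3],
)

```text
time: 2.45
tool_pos: [0.596, 0.0099, 0.4043]
tool_rot: [-0.698, 0.698, 0.113, -0.114]
contact_force: [-1.2, 0.6, 0.4]
gripper_width: 0.357
```

Run:
```python
from h import *
go([.594,.011,.255],YC)
w=grab('wrist'); save(w,'w1.png'); P=cloud(w,True)
np.set_printoptions(precision=4,suppress=True)
c=(P[...,:2]-CC); X=c@AX;Y=c@AY
hsv=cv2.cvtColor(w['img'],cv2.COLOR_RGB2HSV)
m=(abs(P[...,2]-.105)<.015)&(hsv[...,1]<70)&(X<-.18)&(X>-.24)&(abs(Y)<.08)
if m.sum(): r=np.median(X[m]);print(m.sum(),r,Y[m].min(),Y[m].max(),np.polyfit(Y[m],X[m],1))
```

```text
t 2.45 shift cm [ -0.2    0.11 -14.93] turn [ 0.    -0.001  0.006] F [-1.2  0.6  0.4] w 0.357 q [-0.11 -0.01  1.68 -0.    1.48 -0.43]
2060 -0.20312580032739053 -0.060240026276843966 0.06064556031574767 [-0.0001 -0.201 ]
```

View pics/w1.png

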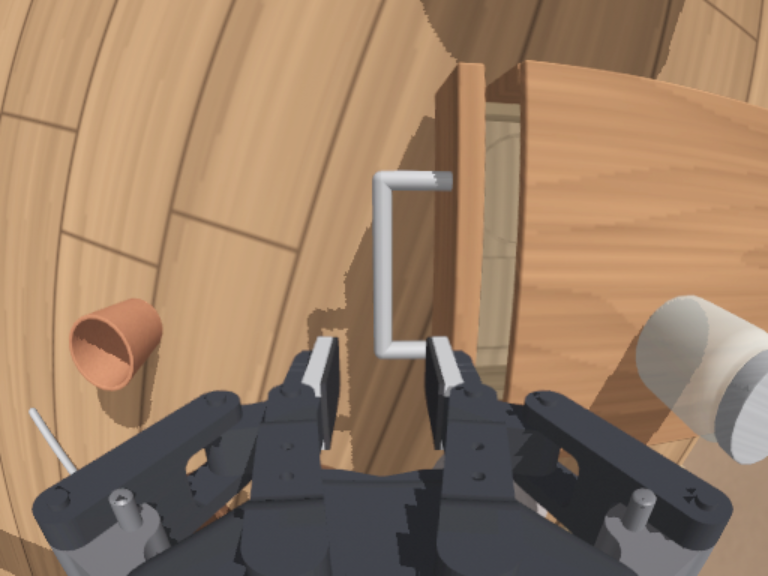

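The wrist view shows the bar at (382,265), vertical in the picture and between the two finger lines. I'll go down, grip it and pull.

carry_out(
  moves=[0, 0, 0, -0.1, 0.1, -3, 3, 0, 0, 0, -0.1, 0, -3, 3, 0, 0, 0, 0, 0, -3, 3, 0, 0, 0, 0, 0, -3, 3, 0, 0, 0, 0, 0, -3, 3, 0, 0, 0, 0, 0, 0, 3, 0, 0, 0, 0, 0, 0, 0, 0, 0, 0, 0, 0, 0, 0, 0, 0, 0, 0, 0, 0, 0, 0, 0, 0, 0, 0, 0, 0],
)

```text
time: 3.75
tool_pos: [0.5943, 0.0106, 0.2552]
tool_rot: [-0.697, 0.699, 0.114, -0.114]
contact_force: [0.2, -5.3, 0.6]
gripper_width: 0.118
```

Run:
```python
from h import *
go([.594,.011,.255],YC)
print(-(manip.state()['tool_pos'][:2]-CC)@AX, AX*16)
```

```text
t 3.75 shift cm [-0.03  0.04 -0.02] turn [0.002 0.001 0.005] F [ 0.2 -5.3  0.6] w 0.118 q [-0.11  0.12  1.8  -0.    1.22 -0.43]
0.2058391940182664 [15.14638816  5.15625112]
```

carry_out(
  moves=[0, 0, 0, -0.5, -0.17, 0, 0, 0, 0, 0, -0.95, -0.32, 0, 0, 0, 0, 0, -0.95, -0.32, 0, 0, 0, 0, 0, -0.95, -0.32, 0, 0, 0, 0, 0, -0.95, -0.32, 0, 0, 0, 0, 0, -0.95, -0.32, 0, 0, 0, 0, 0, -0.95, -0.32, 0, 0, 0, 0, 0, -0.95, -0.32, 0, 0, 0, 0, 0, -0.95, -0.32, 0, 0, 0, 0, 0, -0.95, -0.32, 0, 0, 0, 0, 0, -0.95, -0.32, 0, 0, 0, 0, 0, -0.95, -0.32, 0, 0, 0, 0, 0, -0.95, -0.32, 0, 0, 0, 0, 0, -0.95, -0.32, 0, 0, 0, 0, 0, -0.95, -0.32, 0, 0, 0, 0, 0, -0.95, -0.32, 0, 0, 0, 0, 0, 0, 0, 0, 0, 0, 0, 0, 0, 0, 0, 0],
)

```text
time: 6.0
tool_pos: [0.4467, -0.0393, 0.2552]
tool_rot: [-0.697, 0.699, 0.114, -0.114]
contact_force: [0.1, -7.1, 0.1]
gripper_width: 0.117
```

Run:
```python
from h import *
go([.594,.011,.255],YC)
v=manip.state()['tool_pos'][:2]-CC;print(v@AX,v@AY)
```

```text
t 6.0 shift cm [14.73  5.03 -0.02] turn [0.004 0.001 0.005] F [ 0.1 -7.1  0.1] w 0.117 q [-0.25 -0.24  2.15 -0.    1.23 -0.58]
-0.3616868313936163 -0.00027077389522237266
```

carry_out(
  moves=[0, 0, 0, 0, 0, 0, 3, 0, 0, 0, 0, 0, 0, 3, 0, 0, 0, 0, 0, 0, 3, 0, 0, 0, 0, 0, 2, 3, 0, 0, 0, 0, 0, 4, 3, 0, 0, 0, 0, 0, 4, 3, 0, 0, 0, 0, 0, 4, 5, 0, 0, 0, 0, 0, 2, 5, 0, 0, 0, 0, 0, 0, 5],
)

```text
time: 7.12
tool_pos: [0.447, -0.0385, 0.4158]
tool_rot: [-0.698, 0.698, 0.115, -0.113]
contact_force: [0.2, 1.0, -0.7]
gripper_width: 0.583
```

Run:
```python
from h import *
np.set_printoptions(precision=4,suppress=True)
go([.613,-.267,.405],YC)
w=grab('wrist'); b=grab('top')
A=cv2.resize(w['img'][:,:,::-1],None,fx=.9,fy=.9)
cv2.imwrite('pics/w2.png',cv2.resize(w['img'][:,:,::-1],None,fx=1.5,fy=1.5))
cv2.imwrite('pics/t2.png',cv2.resize(b['img'][100:260,170:390,::-1],None,fx=3.5,fy=3.5,interpolation=cv2.INTER_CUBIC))
for f,fi in((w,True),(b,False)):
    P=cloud(f,fi);c=(P[...,:2]-CC);X=c@AX;Y=c@AY;z=P[...,2]
    hsv=cv2.cvtColor(f['img'],cv2.COLOR_RGB2HSV)
    m=(abs(z-.105)<.015)&(hsv[...,1]<70)&(X<-.34)&(X>-.39)&(abs(Y)<.08)
    print('bar',m.sum(),np.median(X[m]),Y[m].min(),Y[m].max())
    reg=(X>-.31)&(X<-.13)&(abs(Y)<.11)
    print('z hist',np.histogram(z[reg],np.arange(.015,.05,.003)))
    fl=reg&(z<.0305)&(z>.018); print(fl.sum())
    for s in(1,-1):
        k=fl&(Y*s>0); 
        if k.sum()>20: print(s,k.sum(),np.percentile(X[k],[1,50,99]),np.percentile(Y[k],[1,50,99]))
```

```text
t 7.12 shift cm [ 16.6  -22.85  -1.08] turn [0.    0.002 0.005] F [ 0.2  1.  -0.7] w 0.583 q [-0.25 -0.4   1.99  0.    1.55 -0.58]
bar 1857 -0.36013486771678205 -0.060223433167764406 0.06041928635642724
z hist (array([   0,  303, 3385, 5333, 1013,  267, 1910, 1866,  244,  224,  263]), array([0.015, 0.018, 0.021, 0.024, 0.027, 0.03 , 0.033, 0.036, 0.039,
       0.042, 0.045, 0.048]))
10062
1 5270 [-0.281  -0.2276 -0.1312] [0.0029 0.0482 0.0981]
-1 4792 [-0.2814 -0.2247 -0.131 ] [-0.0997 -0.0471 -0.0028]
bar 54 -0.3615120005217907 0.01431402366421207 0.060442682185644615
z hist (array([ 98, 262, 292, 163,  73,  84, 131,  73,  31,  15,  33]), array([0.015, 0.018, 0.021, 0.024, 0.027, 0.03 , 0.033, 0.036, 0.039,
       0.042, 0.045, 0.048]))
794
1 434 [-0.2783 -0.1701 -0.1308] [0.0022 0.0604 0.0985]
-1 360 [-0.2377 -0.1643 -0.1307] [-0.0997 -0.0576 -0.0014]
```

View pics/w2.png

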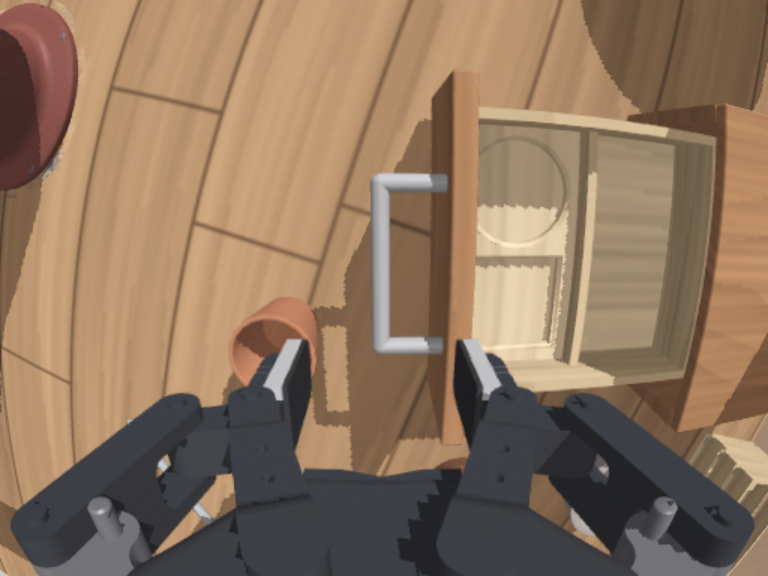

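The picture shows the open drawer, with the round recess around (520,190) and the square one around (517,303), a divider at column 585, and the bar ends level with the chest frame (y ±60 mm). Next is the round stamp.

carry_out(
  moves=[0, 0, 0, 2.77, -3.81, 0, 5, 0, 0, 0, 2.77, -3.81, 0, 5, 0, 0, 0, 2.77, -3.81, 0, 5, 0, 0, 0, 2.77, -3.81, 0, 5, 0, 0, 0, 2.77, -3.81, 0, 5, 0, 0, 0, 2.77, -3.81, 0, 5, 0, 0, 0, 0, 0, -5, 5, 0, 0, 0, 0, 0, 0, 5, 0, 0, 0, 0, 0, 0, 5],
)

```text
time: 8.35
tool_pos: [0.6127, -0.2667, 0.3641]
tool_rot: [0.698, -0.697, -0.113, 0.114]
contact_force: [0.2, 0.2, 0.4]
gripper_width: 0.582
```

Run:
```python
from h import *
np.set_printoptions(precision=4,suppress=True)
go([.613,-.267,.207],YC)
w=grab('wrist'); P=cloud(w,True); z=P[...,2]
hsv=cv2.cvtColor(w['img'],cv2.COLOR_RGB2HSV)
save(w,'w3.png')
near=np.hypot(P[...,0]-.613,P[...,1]+.267)<.06
for n,lo,hi in(('knob',.06,.075),('base',.012,.022)):
    m=near&(z>lo)&(z<hi); Q=(P[m][:,:2]*1000).astype(np.float32)
    if len(Q)>10: print(n,len(Q),cv2.minEnclosingCircle(Q),np.median(z[m]))
```

```text
t 8.35 shift cm [  0.03  -0.03 -15.71] turn [-0.001 -0.002  0.005] F [0.2 0.2 0.4] w 0.582 q [-0.52  0.18  1.54  0.    1.42 -0.85]
knob 883 ((615.222412109375, -267.1170349121094), 15.944785118103027) 0.06801496334452245
base 3039 ((615.3262939453125, -267.2020263671875), 40.15941619873047) 0.018182463357211243
```

View pics/w3.png

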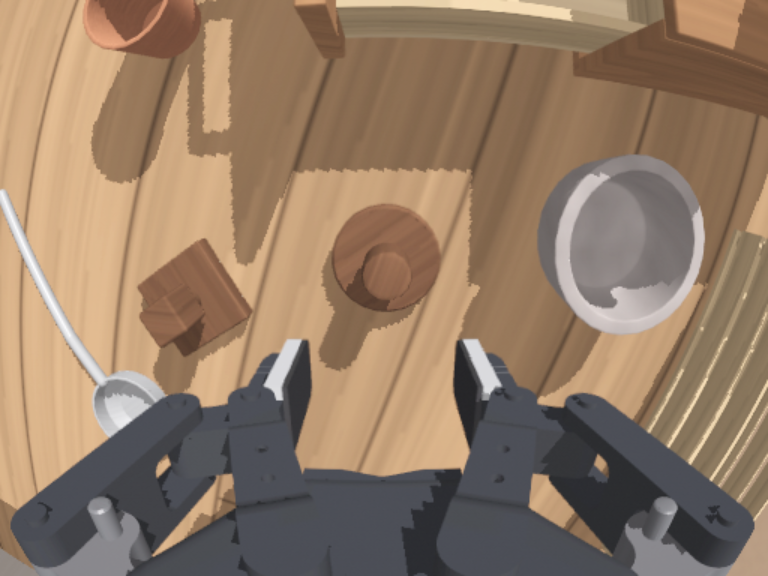

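The round stamp is at (387,258) in the wrist view, centred between the fingers at world (0.615, -0.267). I'll go down and grip it.

carry_out(
  moves=[0, 0, 0, 0.2, 0, -4, 5, 0, 0, 0, 0, 0, -4, 5, 0, 0, 0, 0, 0, -4, 5, 0, 0, 0, 0, 0, -2.5, 5, 0, 0, 0, 0, 0, -1.2, 5, 0, 0, 0, 0, 0, 0, 5, 0, 0, 0, 0, 0, 0, 0, 0, 0, 0, 0, 0, 0, 0, 0, 0, 0, 0, 0, 0, 0, 0, 0, 0, 0, 0, 0, 0, 0, 0, 0, 0, 0, 0, 0, 0, 0, 0, 0, 0, 3, 0, 0, 0, 0, 0, 0, 4, 0, 0, 0, 0, 0, 0, 4, 0, 0, 0, 0, 0, 0, 0, 0],
)

```text
time: 10.28
tool_pos: [0.616, -0.2677, 0.3227]
tool_rot: [-0.696, 0.7, 0.116, -0.111]
contact_force: [0.1, -0.6, -1.2]
gripper_width: 0.353
```

Run:
```python
from h import *
X=-.2497
for n,s in(('round',1),('square',-1)):
    p=CC+AX*X+AY*.047*s; print(n,p); go([*p,.233],YC)
```

```text
round [0.53747519 0.04152277]
t 10.28 shift cm [-7.85 30.92 -8.97] turn [0.004 0.008 0.005] F [ 0.1 -0.6 -1.2] w 0.353 q [-0.52  0.22  1.57  0.    1.34 -0.84]
square [ 0.56776817 -0.04746226]
t 10.28 shift cm [-4.82 22.03 -8.97] turn [0.004 0.008 0.005] F [ 0.1 -0.6 -1.2] w 0.353 q [-0.52  0.22  1.57  0.    1.34 -0.84]
```

carry_out(
  moves=[0, 0, 0, 0, 0, 3, 0, 0, 0, 0, -0.98, 3.87, 1, 0, 0, 0, 0, -0.98, 3.87, 0, 0, 0, 0, 0, -0.98, 3.87, 0, 0, 0, 0, 0, -0.98, 3.87, 0, 0, 0, 0, 0, -0.98, 3.87, 0, 0, 0, 0, 0, -0.98, 3.87, 0, 0, 0, 0, 0, -0.98, 3.87, 0, 0, 0, 0, 0, -0.98, 3.87, 0, 0, 0, 0, 0, 0, 0, -3, 0, 0, 0, 0, 0, 0, -3, 0, 0, 0, 0, 0, 0, -3, 0, 0, 0, 0, 0, 0, -2, 0, 0, 0, 0, 0, 0, 0, 0, 0, 0, 0, 0, 0, 0, 0],
)

```text
time: 12.15
tool_pos: [0.5368, 0.0424, 0.2482]
tool_rot: [0.698, -0.698, -0.114, 0.113]
contact_force: [-0.4, 0.2, -1.4]
gripper_width: 0.356
```

Run:
```python
from h import *
np.set_printoptions(precision=4,suppress=True)
go([.5375,.0415,.233],YC)
w=grab('wrist'); P=cloud(w,True);z=P[...,2]; save(w,'w4.png')
c=P[...,:2]-CC;X=c@AX;Y=c@AY
near=np.hypot(X+.2497,Y-.047)<.06
for lo in np.arange(.045,.075,.005):
    m=near&(z>lo)&(z<lo+.005);print(round(lo,3),m.sum(),end=' ')
hsv=cv2.cvtColor(w['img'],cv2.COLOR_RGB2HSV)
m=near&(z>.045)&(z<.07)&(hsv[...,2]<170)
k=near&(z>.05)&(z<.066)
Q=np.c_[X[k],Y[k]]*1000
if len(Q)>5:print(cv2.minEnclosingCircle(Q.astype(np.float32)),np.median(z[k]))
m=(abs(z-.105)<.015)&(hsv[...,1]<70)&(X<-.34)&(X>-.39)&(abs(Y)<.08)
if m.sum():print('bar',m.sum(),np.median(X[m]),Y[m].min(),Y[m].max())
```

```text
t 12.15 shift cm [ 0.07 -0.09 -1.52] turn [-0.     0.001  0.005] F [-0.4  0.2 -1.4] w 0.356 q [-0.06 -0.    1.94  0.    1.2  -0.38]
0.045 491 0.05 1283 0.055 7092 0.06 191 0.065 248 0.07 308 ((-249.67674255371094, 47.057960510253906), 59.97975158691406) 0.056454660328966816
bar 1909 -0.35735002535089627 0.011660300137462982 0.06180828854443051
```

View pics/w4.png

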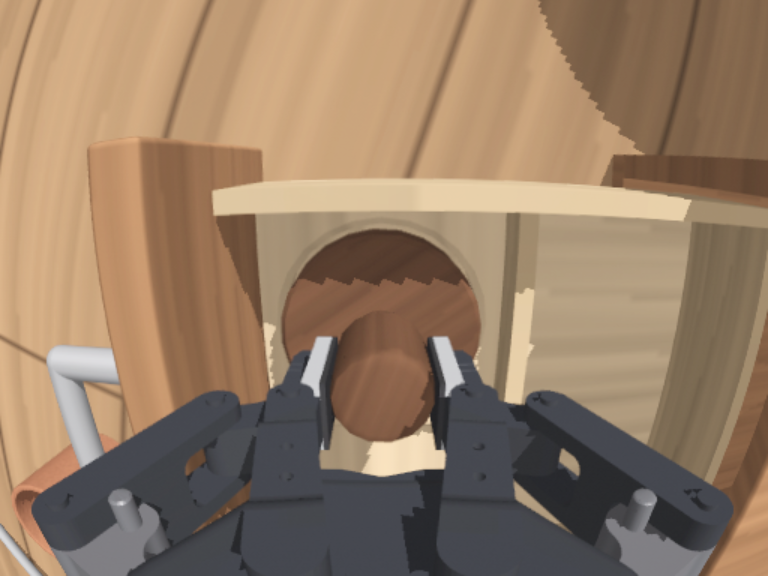

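The stamp at (382,300) sits centred over the recess ring. I'll lower it, checking force.

carry_out(
  moves=[0, 0, 0, 0.05, -0.08, -0.4, 0, 0, 0, 0, 0, 0, -0.4, 0, 0, 0, 0, 0, 0, -0.4, 0, 0, 0, 0, 0, 0, -0.2, 0, 0, 0, 0, 0, 0, 0, 0, 0, 0, 0, 0, 0, 0, 0],
)

```text
time: 12.95
tool_pos: [0.5381, 0.0421, 0.2363]
tool_rot: [0.698, -0.698, -0.115, 0.112]
contact_force: [-3.0, 3.4, 8.9]
gripper_width: 0.356
```

```bash
python3 -c "
from h import *
go([.5375,.0415,.233],YC)"
```

```text
t 12.95 shift cm [-0.06 -0.06 -0.33] turn [-0.001  0.003  0.005] F [-3.   3.4  8.9] w 0.356 q [-0.06  0.02  1.95  0.    1.17 -0.38]
```

Contact came 10 mm below insert level, at the floor, with about 9 N. I'll release and rise.

carry_out(
  moves=[0, 0, 0, 0, 0, 0.1, 4.5, 0, 0, 0, 0, 0, 0, 4.5, 0, 0, 0, 0, 0, 0, 4.5, 0, 0, 0, 0, 0, 2, 4.5, 0, 0, 0, 0, 0, 5, 5, 0, 0, 0, 0, 0, 5, 5, 0, 0, 0, 0, 0, 4, 5, 0, 0, 0, 0, 0, 0, 5],
)

```text
time: 13.95
tool_pos: [0.5375, 0.0415, 0.3983]
tool_rot: [-0.697, 0.698, 0.116, -0.112]
contact_force: [0.2, -0.3, -1.6]
gripper_width: 0.585
```

Run:
```python
from h import *
np.set_printoptions(precision=4,suppress=True)
go([.4756,-.3475,.405],np.radians(48))
w=grab('wrist'); P=cloud(w,True);z=P[...,2]; save(w,'w5.png')
c=P[...,:2]-CC;X=c@AX;Y=c@AY
near=np.hypot(X+.2497,Y-.047)<.06
for a,b in((.085,.1),(.036,.05)):
    m=near&(z>a)&(z<b)
    if m.sum()>10: Q=np.c_[X[m],Y[m]]*1000;print(m.sum(),cv2.minEnclosingCircle(Q.astype(np.float32)),np.percentile(z[m],[5,50,95]))
hsv=cv2.cvtColor(w['img'],cv2.COLOR_RGB2HSV)
m=(abs(z-.105)<.015)&(hsv[...,1]<70)&(X<-.34)&(X>-.39)&(abs(Y)<.08)
if m.sum():print('bar',m.sum(),np.median(X[m]),Y[m].min(),Y[m].max())
```

```text
t 13.95 shift cm [ -6.19 -38.9    0.67] turn [-0.001  0.006  0.515] F [ 0.2 -0.3 -1.6] w 0.585 q [-0.06 -0.15  1.82 -0.    1.47 -0.38]
940 ((-274.7703552246094, 46.600189208984375), 36.01958084106445) [0.0895 0.0939 0.0955]
4809 ((-249.72747802734375, 47.031795501708984), 59.930084228515625) [0.0362 0.0435 0.0454]
bar 1374 -0.36279792779597725 -0.04713263215652093 0.06120191790018844
```

View pics/w5.png

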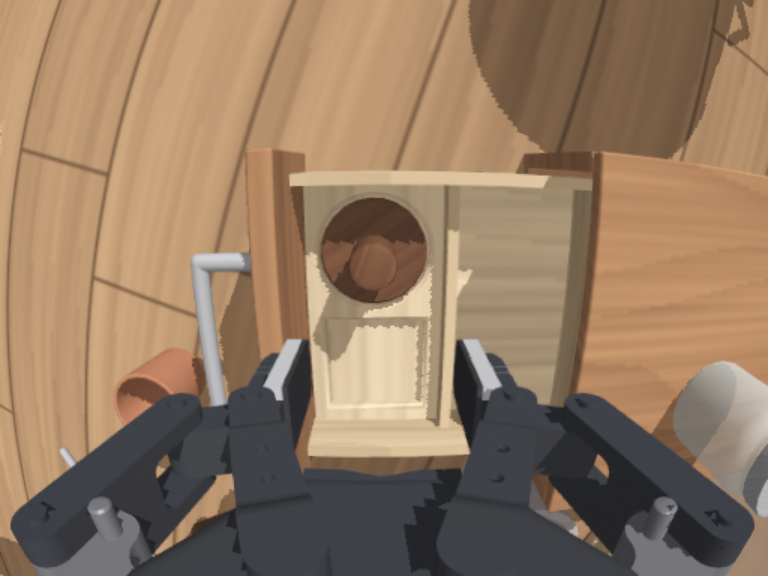

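The round stamp is seated flat at (374,250): base top 44 mm and knob 94 mm above the counter, as expected. The square recess at (375,365) is free. Next is the square stamp.

carry_out(
  moves=[0, 0, 0.057, -0.69, -4.32, 0, 5, 0, 0, 0.057, -0.69, -4.32, 0, 5, 0, 0, 0.057, -0.69, -4.32, 0, 5, 0, 0, 0.057, -0.69, -4.32, 0, 5, 0, 0, 0.057, -0.69, -4.32, 0, 5, 0, 0, 0.057, -0.69, -4.32, 0, 5, 0, 0, 0.057, -0.69, -4.32, 0, 5, 0, 0, 0.057, -0.69, -4.32, 0, 5, 0, 0, 0.057, -0.69, -4.32, 0, 5, 0, 0, 0, 0, 0, -4, 5, 0, 0, 0, 0, 0, 0, 5, 0, 0, 0, 0, 0, 0, 5],
)

```text
time: 15.5
tool_pos: [0.4748, -0.3466, 0.3538]
tool_rot: [0.647, -0.645, -0.287, 0.288]
contact_force: [-0.5, 0.5, -0.3]
gripper_width: 0.586
```

Run:
```python
from h import *
np.set_printoptions(precision=4,suppress=True)
w=grab('wrist'); P=cloud(w,True); z=P[...,2]
near=np.hypot(P[...,0]-.4756,P[...,1]+.3475)<.06
for n,lo,hi in(('knob',.063,.073),('base',.014,.022)):
    m=near&(z>lo)&(z<hi); Q=(P[m][:,:2]*1000).astype(np.float32)
    if len(Q)>10: print(n,len(Q),cv2.minAreaRect(Q),np.median(z[m]))
go([.4756,-.3475,.208],np.radians(48))
```

```text
knob 1064 ((477.17486572265625, -347.8117370605469), (29.072494506835938, 29.622173309326172), 48.74718475341797) 0.06801477255155641
base 3230 ((477.6529541015625, -347.6712646484375), (72.54589080810547, 72.46195983886719), 49.366416931152344) 0.018154488689558573
t 15.55 shift cm [  0.05  -0.08 -14.71] turn [ 0.    -0.     0.001] F [0.2 0.3 0.4] w 0.591 q [-0.76  0.    1.75 -0.    1.39 -1.59]
```

carry_out(
  moves=[0, 0, 0.02, 0.22, -0.1, -4, 5, 0, 0, 0, 0, 0, -4, 5, 0, 0, 0, 0, 0, -3.5, 5, 0, 0, 0, 0, 0, -2, 5, 0, 0, 0, 0, 0, -1.1, 5, 0, 0, 0, 0, 0, 0, 5, 0, 0, 0, 0, 0, 0, 0, 0, 0, 0, 0, 0, 0, 0, 0, 0, 0, 0, 0, 0, 0, 0, 0, 0, 0, 0, 0, 0, 0, 0, 0, 0, 0, 0, 0],
)

```text
time: 16.92
tool_pos: [0.4778, -0.3488, 0.2106]
tool_rot: [-0.642, 0.644, 0.294, -0.293]
contact_force: [-0.5, 0.0, 5.8]
gripper_width: 0.343
```

Run:
```python
from h import *
p=CC+AX*-.2497-AY*.047
go([*p,.248],YC)
```

```text
t 16.92 shift cm [ 9.   30.13  3.74] turn [ 0.003  0.002 -0.528] F [-0.5  0.   5.8] w 0.343 q [-0.76  0.17  1.83  0.    1.14 -1.61]
```

carry_out(
  moves=[0, 0, 0, 0, 0, 3, 0, 0, 0, 0, 0, 0, 5, 0, 0, 0, 0, 0, 0, 5, 0, 0, 0, 0, 0, 0, 4, 0, 0, 0, -0.066, 1.12, 3.77, 0, 0, 0, 0, -0.066, 1.12, 3.77, 0, 0, 0, 0, -0.066, 1.12, 3.77, 0, 0, 0, 0, -0.066, 1.12, 3.77, 0, 0, 0, 0, -0.066, 1.12, 3.77, 0, 0, 0, 0, -0.066, 1.12, 3.77, 0, 0, 0, 0, -0.066, 1.12, 3.77, 0, 0, 0, 0, -0.066, 1.12, 3.77, 0, 0, 0, 0, 0, 0, 0, 0, 0, 0, 0, 0, 0, 0, -4, 0, 0, 0, 0, 0, 0, -4, 0, 0, 0, 0, 0, 0, -3, 0, 0, 0, 0, 0, 0, -2, 0, 0, 0, 0, 0, 0, 0, 0, 0, 0, 0, 0, 0, 0, 0],
)

```text
time: 19.3
tool_pos: [0.5673, -0.0469, 0.2501]
tool_rot: [-0.697, 0.698, 0.116, -0.115]
contact_force: [0.4, -0.8, -1.3]
gripper_width: 0.344
```

Run:
```python
from h import *
p=CC+AX*-.2497-AY*.047
go([*p,.236],YC)
w=grab('wrist'); save(w,'w6.png')
P=cloud(w,True);z=P[...,2];c=P[...,:2]-CC;X=c@AX;Y=c@AY
m=(abs(z-.126)<.006)&(X<-.28)&(X>-.35)&(Y<.1); print('panel',m.sum(),np.percentile(X[m],[2,98]))
```

```text
t 19.3 shift cm [ 0.04 -0.06 -1.41] turn [0.001 0.002 0.   ] F [ 0.4 -0.8 -1.3] w 0.344 q [-0.21  0.07  1.87 -0.    1.2  -0.54]
panel 12181 [-0.32270318 -0.283456  ]
```

View pics/w6.png

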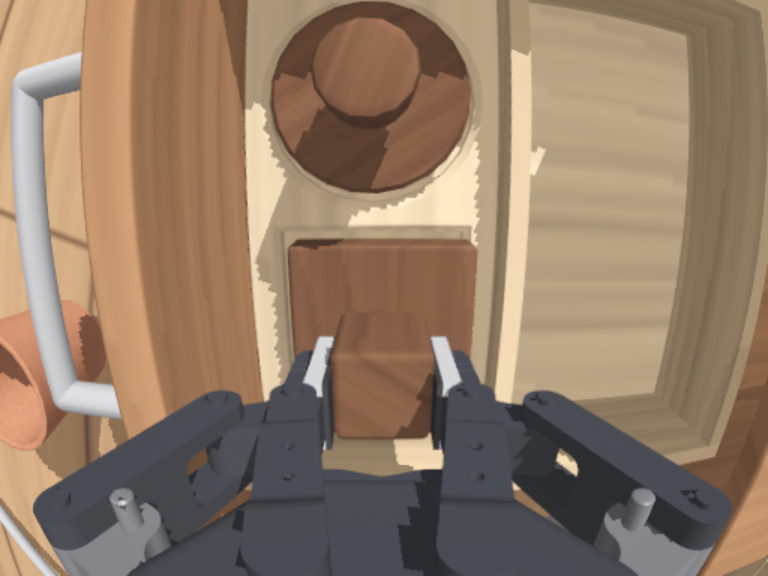

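The stamp is over the recess, which appears a few pixels to the left: recess corners (283,231) and (471,228), stamp top corners (290,245) and (475,245). I'll cast those rays to get the offset.

Run:
```python
from h import *
np.set_printoptions(precision=4,suppress=True)
w=grab('wrist')
def ch(uv,z): 
    q=plane(w,np.array(uv)/1.5,z,True)[:,:2]-CC; return np.c_[q@AX,q@AY]
print('recess',ch([(283,231),(471,228),(283,300)],.036))
print('stamp',ch([(290,245),(475,245)],.0575))
print('round base',ch([(272,95),(471,95),(371,192)],.044))
g=cv2.cvtColor(w['img'],cv2.COLOR_RGB2GRAY)
cv2.imwrite('pics/w7.png',cv2.resize(w['img'][140:250,170:330,::-1],None,fx=5,fy=5,interpolation=cv2.INTER_CUBIC))
```

```text
recess [[-0.2909 -0.0077]
 [-0.2115 -0.0066]
 [-0.2925 -0.0382]]
stamp [[-0.2835 -0.0099]
 [-0.2141 -0.01  ]]
round base [[-0.2924  0.0487]
 [-0.214   0.0481]
 [-0.2533  0.0087]]
```

View pics/w7.png

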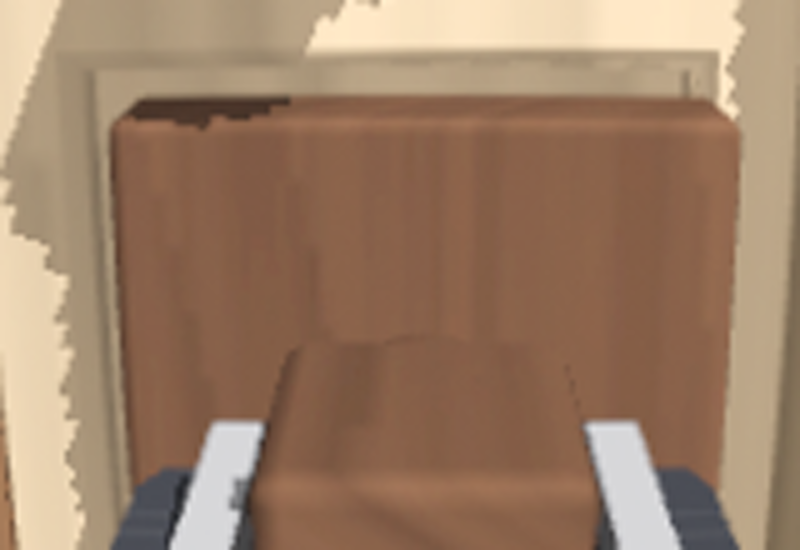

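Run:
```python
from h import *
np.set_printoptions(precision=4,suppress=True)
def ana(w,fi,n):
    P=cloud(w,fi);z=P[...,2];c=P[...,:2]-CC;X=c@AX;Y=c@AY
    m=(abs(z-.126)<.002)&(X<-.28)&(X>-.36)&(abs(Y)<.1)
    print(n,'panel top',m.sum(),np.percentile(X[m],[3,50,97]),'expect -.3197..-.3037')
    m=(abs(z-.094)<.003)&(np.hypot(X+.25,Y-.047)<.03)
    if m.sum()>5: print('round knob',m.sum(),cv2.minEnclosingCircle((np.c_[X,Y].reshape(*X.shape,2)[m]*1000).astype(np.float32)))
    m=(abs(z-.0575)<.002)&(np.hypot(X+.25,Y+.047)<.06)
    if m.sum()>5: print('sq base',np.percentile(X[m],[1,99]),Y[m].max())
    hsv=cv2.cvtColor(w['img'],cv2.COLOR_RGB2HSV)
    m=(abs(z-.106)<.006)&(hsv[...,1]<70)&(X<-.35)&(X>-.38)&(abs(Y)<.045)
    if m.sum()>5:print('bar',m.sum(),np.median(X[m]))
ana(grab('wrist'),True,'wrist');ana(grab('top'),False,'top')
```

```text
wrist panel top 9916 [-0.3226 -0.3143 -0.3075] expect -.3197..-.3037
round knob 3820 ((3.2507095336914062, 2.9005508422851562), 192.98704528808594)
sq base [-0.3078 -0.2141] -0.009305306233982211
bar 3642 -0.36189527671973953
top panel top 23 [-0.3252 -0.317  -0.3101] expect -.3197..-.3037
round knob 6 ((-526.4537963867188, -527.649169921875), 12.70751667022705)
sq base [-0.2832 -0.2161] -0.009644490181444774
```

The drawer has been nudged about 3.5 mm further open: the panel top, the round stamp and the recess rays agree within about 1 mm. I'll shift by that amount and lower.

carry_out(
  moves=[0, 0, 0, -0.31, -0.18, 0, 0, 0, 0, 0, 0, 0, 0, 0, 0, 0, 0, 0, 0, -0.4, 0, 0, 0, 0, 0, 0, -0.4, 0, 0, 0, 0, 0, 0, -0.4, 0, 0, 0, 0, 0, 0, -0.2, 0, 0, 0, 0, 0, 0, 0, 0, 0, 0, 0, 0, 0, 0, 0],
)

```text
time: 20.5
tool_pos: [0.5643, -0.048, 0.2366]
tool_rot: [0.698, -0.697, -0.116, 0.115]
contact_force: [-2.8, 2.4, 8.6]
gripper_width: 0.345
```

It is at floor height (0.2366). I'll release, rise and check.

carry_out(
  moves=[0, 0, 0, 0, 0, 0.1, 4.5, 0, 0, 0, 0, 0, 0, 4.5, 0, 0, 0, 0, 0, 0, 4.5, 0, 0, 0, 0, 0, 2, 4.5, 0, 0, 0, 0, 0, 5, 5, 0, 0, 0, 0, 0, 5, 5, 0, 0, 0, 0, 0, 4, 3, 0, 0, 0, -2.5, -0.85, 0, 3, 0, 0, 0, -2.5, -0.85, 0, 3, 0, 0, 0, -2.5, -0.85, 0, 3, 0, 0, 0, -2.5, -0.85, 0, 3, 0, 0, 0, 0, 0, 0, 3],
)

```text
time: 22.0
tool_pos: [0.4627, -0.0827, 0.396]
tool_rot: [-0.698, 0.698, 0.115, -0.115]
contact_force: [0.6, 0.1, 0.8]
gripper_width: 0.347
```

Run:
```python
from h import *
np.set_printoptions(precision=4,suppress=True)
w=grab('wrist'); save(w,'w8.png')
P=cloud(w,True);z=P[...,2];c=P[...,:2]-CC;X=c@AX;Y=c@AY
m=(abs(z-.126)<.002)&(X<-.28)&(X>-.36)&(abs(Y)<.1);print('panel top',np.percentile(X[m],[3,97]))
for n,s in(('round',1),('sq',-1)):
    for h in(.094,.044):
        m=(abs(z-h)<.005)&(np.hypot(X+.253,Y-.047*s)<.036);
        if m.sum()>9: print(n,h,m.sum(),'z',np.percentile(z[m],[5,50,95]),np.percentile(X[m],[1,99]),np.percentile(Y[m],[1,99]))
hsv=cv2.cvtColor(w['img'],cv2.COLOR_RGB2HSV)
m=(abs(z-.106)<.006)&(hsv[...,1]<70)&(X<-.35)&(X>-.39)&(abs(Y)<.045)
x=np.median(X[m]);print('bar',m.sum(),x)
go([*(CC+AX*-.365),.255],YC)
```

```text
panel top [-0.3237 -0.3089]
round 0.094 773 z [0.0912 0.0939 0.0953] [-0.2698 -0.2413] [0.0332 0.0624]
round 0.044 2001 z [0.043  0.0442 0.0455] [-0.2873 -0.2196] [0.0128 0.0812]
sq 0.094 848 z [0.0912 0.0939 0.0952] [-0.269  -0.2403] [-0.0605 -0.0305]
sq 0.044 1659 z [0.043  0.0442 0.0454] [-0.2874 -0.2224] [-0.0802 -0.0126]
bar 1357 -0.36595531554272653
t 22.05 shift cm [ -1.99   4.23 -14.11] turn [0.    0.001 0.001] F [-0.5 -0.9  0.3] w 0.35 q [-0.33 -0.33  1.97  0.    1.5  -0.66]
```

View pics/w8.png

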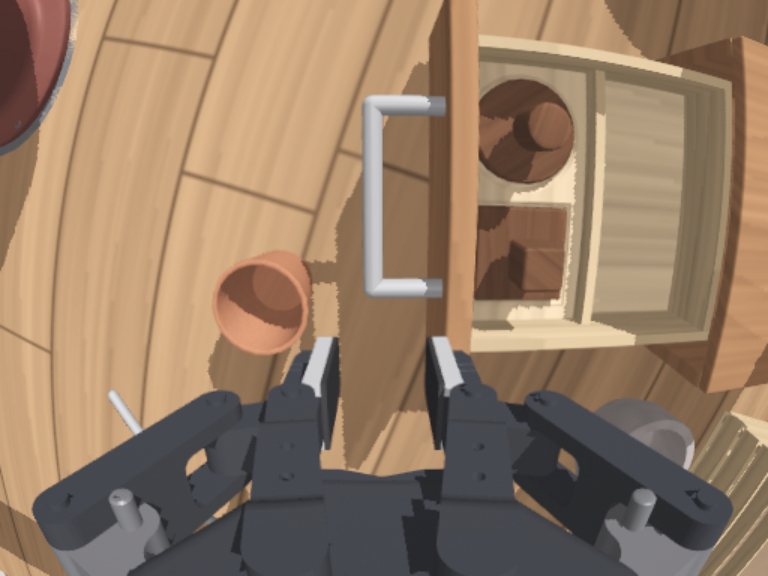

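Both stamps are seated flat (base tops 44 mm, knobs 94 mm). I'll grip the handle again.

carry_out(
  moves=[0, 0, 0, -1, 2.13, 0, 3, 0, 0, 0, -1.03, 2.1, 0, 3, 0, 0, 0, 0, 0, -3, 3, 0, 0, 0, 0, 0, -3, 3, 0, 0, 0, 0, 0, -3, 3, 0, 0, 0, 0, 0, -3, 3, 0, 0, 0, 0, 0, -2.1, 3, 0, 0, 0, 0, 0, 0, 3, 0, 0, 0, 0, 0, 0, 0, 0, 0, 0, 0, 0, 0, 0, 0, 0, 0, 0, 0, 0, 0, 0, 0, 0, 0, 0, 0, 0],
)

```text
time: 23.55
tool_pos: [0.4434, -0.0394, 0.2549]
tool_rot: [0.698, -0.697, -0.116, 0.115]
contact_force: [1.1, 5.5, 1.4]
gripper_width: 0.114
```

Run:
```python
from h import *
go([*(CC+AX*-.188),.255],YC)
v=manip.state()['tool_pos'][:2]-CC;print(v@AX,v@AY)
```

```text
t 23.55 shift cm [1.676e+01 5.630e+00 1.000e-02] turn [-0.002  0.001  0.   ] F [1.1 5.5 1.4] w 0.114 q [-0.26 -0.25  2.16  0.    1.24 -0.59]
-0.3648412548571242 0.0007011168245566198
```

carry_out(
  moves=[0, 0, 0, 0.5, 0.17, 0, 0, 0, 0, 0, 0.95, 0.32, 0, 0, 0, 0, 0, 0.95, 0.32, 0, 0, 0, 0, 0, 0.95, 0.32, 0, 0, 0, 0, 0, 0.95, 0.32, 0, 0, 0, 0, 0, 0.95, 0.32, 0, 0, 0, 0, 0, 0.95, 0.32, 0, 0, 0, 0, 0, 0.95, 0.32, 0, 0, 0, 0, 0, 0.95, 0.32, 0, 0, 0, 0, 0, 0.95, 0.32, 0, 0, 0, 0, 0, 0.95, 0.32, 0, 0, 0, 0, 0, 0.95, 0.32, 0, 0, 0, 0, 0, 0.95, 0.32, 0, 0, 0, 0, 0, 0.95, 0.32, 0, 0, 0, 0, 0, 0.95, 0.32, 0, 0, 0, 0, 0, 0.95, 0.32, 0, 0, 0, 0, 0, 0.95, 0.32, 0, 0, 0, 0, 0, 0.7, 0.24, 0, 0, 0, 0, 0, 0, 0, 0, 0, 0, 0, 0, 0, 0, 0, 0],
)

```text
time: 26.05
tool_pos: [0.6074, 0.0163, 0.255]
tool_rot: [0.698, -0.697, -0.116, 0.115]
contact_force: [-0.4, 5.9, 1.7]
gripper_width: 0.116
```

Run:
```python
from h import *
go([*(CC+AX*-.188),.255],YC)
v=manip.state()['tool_pos'][:2]-CC;print(v@AX,v@AY,manip.state()['contact_force'][:2]@AX)
```

```text
t 26.05 shift cm [0.36 0.06 0.  ] turn [-0.002  0.    -0.   ] F [-0.4  5.9  1.7] w 0.116 q [-0.1   0.15  1.77  0.    1.22 -0.43]
-0.1916124658366063 0.0005440596075390314 1.558506887977857
```

carry_out(
  moves=[0, 0, 0, 0.14, 0.03, 0, 0, 0, 0, 0, 0.14, 0.04, 0, 0, 0, 0, 0, 0.14, 0.04, 0, 0, 0, 0, 0, 0.14, 0.04, 0, 0, 0, 0, 0, 0, 0, 0, 0],
)

```text
time: 26.68
tool_pos: [0.6124, 0.0178, 0.2549]
tool_rot: [0.699, -0.697, -0.115, 0.116]
contact_force: [-4.0, 6.7, 5.0]
gripper_width: 0.12
```

Run:
```python
from h import *
v=manip.state()['tool_pos'][:2]-CC;print(v@AX,v@AY,manip.state()['contact_force'][:2]@AX)
```

```text
-0.18636922238823553 0.0004000275205649356 -1.6475601028145717
```

Not yet clearly at the stop, so I'll press a little more.

carry_out(
  moves=[0, 0, 0, 0.14, 0.05, 0, 0, 0, 0, 0, 0.14, 0.05, 0, 0, 0, 0, 0, 0.1, 0.03, 0, 0, 0, 0, 0, 0, 0, 0, 0],
)

```text
time: 27.18
tool_pos: [0.6146, 0.0184, 0.2549]
tool_rot: [0.698, -0.697, -0.111, 0.12]
contact_force: [-17.1, 2.9, 14.3]
gripper_width: 0.12
```

Run:
```python
from h import *
v=manip.state()['tool_pos'][:2]-CC;print(v@AX,v@AY,manip.state()['contact_force'][:2]@AX)
```

```text
-0.18414460024135612 0.00028083112722213 -15.304939507143724
```

The drawer is at the stop, with about 15 N reaction. I'll release, rise and verify.

carry_out(
  moves=[0, 0, 0, -0.2, -0.07, 0, 2.5, 0, 0, 0, 0, 0, 0, 2.5, 0, 0, 0, 0, 0, 0, 2.5, 0, 0, 0, 0, 0, 2, 2.5, 0, 0, 0, 0, 0, 4, 2.5, 0, 0, 0, 0, 0, 5, 2.5, 0, 0, 0, 0, 0, 4, 2.5, 0, 0, 0, -2.5, -4, 2, 2.5, 0, 0, 0, -2.5, -4, 0, 2.5, 0, 0, 0, -2.5, -4, 0, 2.5, 0, 0, 0, 0, 0, 0, 2.5, 0, 0, 0, 0, 0, 0, 2.5],
)

```text
time: 28.68
tool_pos: [0.5398, -0.1026, 0.426]
tool_rot: [-0.697, 0.698, 0.116, -0.115]
contact_force: [-0.5, 0.7, -0.6]
gripper_width: 0.296
```

Run:
```python
from h import *
np.set_printoptions(precision=4,suppress=True)
print(manip.state()['contact_force'])
for nm in('wrist','top'):
    f=grab(nm);save(f,'f_'+nm+'.png')
    P=cloud(f,nm=='wrist');z=P[...,2];c=P[...,:2]-CC;X=c@AX;Y=c@AY
    m=(abs(z-.126)<.003)&(X<-.12)&(X>-.18)&(abs(Y)<.12)
    hsv=cv2.cvtColor(f['img'],cv2.COLOR_RGB2HSV)
    k=(abs(z-.106)<.006)&(hsv[...,1]<70)&(X<-.17)&(X>-.22)&(abs(Y)<.045)
    print(nm,m.sum(),np.percentile(X[m],[3,97]) if m.any() else '',k.sum(),np.median(X[k]) if k.any() else '')
    g=(X>-.135)&(X<-.12)&(abs(Y)<.1);print('gap px low',((z<.12)&g).sum(),g.sum())
```

```text
[-0.52    0.7113 -0.5924]
wrist 2946 [-0.1443 -0.1289] 1021 -0.18805819328512782
gap px low 0 3254
top 192 [-0.146  -0.1306] 73 -0.1887173797624635
gap px low 3 254
```

View pics/f_top.png

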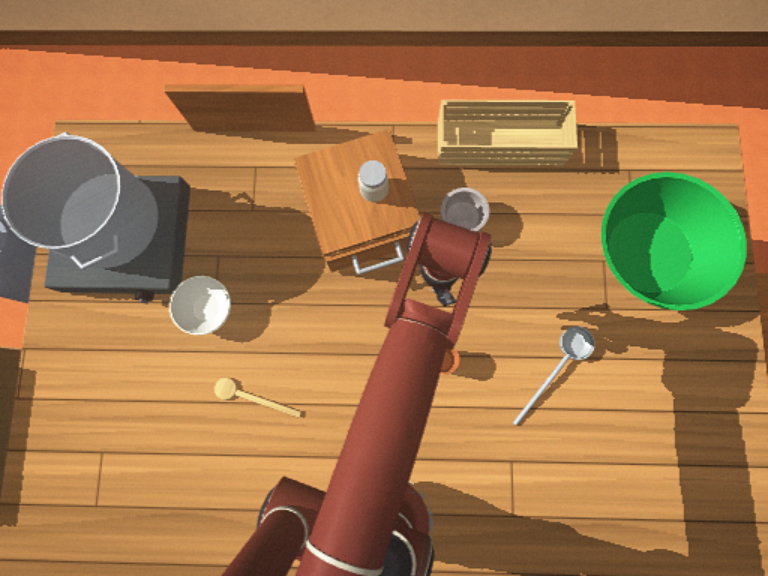

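The top view shows the drawer shut, with the panel flush to the chest at (380,250), and the other things where they were. The arm is clear, so I'll hand it in.

```bash
python3 -c "
from plant import manip
print(manip.job_done())"
```

```text
the job is handed in; nothing more can be done
None
```

Both stamps are in their matching recesses, knob-up, and the drawer is shut. I handed the job in at about 29 s of robot time, of the 72 s allowed.

- **What I did:** I gripped the handle and pulled the drawer about 0.174 m open. I set in the round stamp, then the square one, and pushed the drawer to its stop with about 15 N of reaction.
- **Stamps seated:** Before shutting, the wrist depth showed both base tops at 44 mm and both knob tops at 94 mm, which is what lying flat on the recess floor should give.
- **Drawer shut:** The handle bar was at 188 mm (wrist camera) and 189 mm (top camera) from the chest centre. The shut value is 188 mm, and no gap showed at the panel.
- **Other things:** In the last top view the bowls, ladle, mortar, spoon and jar looked where they began. The arm mostly hid the cup, but its visible edge was in the right place. I did not measure any of these again. The arm was clear, reading under 1 N.
- **Disagreement:** While I was placing the round stamp, the drawer was nudged about 3 mm further open. Two measurements gave 3.2 and 4.5 mm, so I shifted the square stamp 3.5 mm, and it went in at the expected height.

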